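Start the board preheater

TASK

Start a preheating run, pressing with the fingertips: first tip the mains rocker on the power box fully to on, then tip fully on only the preheater rocker in front of the zone on which the circuit board lies, then press the round start button on the handset all the way in and let it go. A rocker is switched on by pressing its far half, the half away from the robot. Do not press the square stop key or switch on another zone, do not pick up or shift the handset, the board or the cover plates, and leave the other things on the bench alone.

Things in the scene. Friction and masses are not known exactly. Their poses are not given: they have to be found in the camera images.
- preheater: White preheater fixed on the table, 240 (x) x 370 (y) x 55 mm high; dark top with three zones split by grey lines: left, middle, right, centred at its y = +115, 0, -115 mm, x = +35 mm. Each zone's rocker is in front of it, on the robot's side (hinge at x = -84 mm, same y). Origin: centre of the underside; x points away from the robot, z up. Place and yaw vary.
- board: Circuit board with chips, a white connector and white feet, 90 (x) x 80 (y) mm, 23 mm high in all, loose on one of the three zones. Origin: centre of the underside of its feet.
- cover_a: Plain metal cover plate 90 x 80 x 4 mm with a grip bar on top (16 mm high in all), loose on another zone. Origin: centre of the underside.
- cover_b: A second cover plate, like the first, on the remaining zone.
- power_box: Black power box fixed on the table beside the preheater (left or right varies), 130 (x) x 110 (y) x 90 mm high; the mains rocker is on its top, hinge at x = -20 mm, y = 0. Origin: centre of the underside; x points away from the robot, within 0.3 rad.
- mains (a joint): Black concave rocker (44 mm in x, 28 mm wide, two 22 mm halves) in the top of the power box. Rad: 0 = off (near half level, far, +x half with a small rib up at 0.32 rad), 0.32 = on (far half level, 4 mm above the housing). Hinged across its middle, along the power box's y. Stays where left; pressing the far half 10 to 20 mm from the hinge takes 2 to 5 N.
- mains_on (a point): Middle of the upper face of the far half of the mains rocker, the half to press for on. 11 mm from the hinge line (towards +x of the power box); 7.5 mm above the housing's top when off, 4 mm when on. Its axes turn with the rocker; off = parallel to the power box.
- handset: Grey handset, black top face, loose, 120 (x) x 80 (y) x 36 mm high, about 0.7 kg, on the other side of the preheater. Has a round start button (x = -28 mm, nearer the robot) and a smaller square stop key (x = +32 mm). Origin: centre of the underside; x away from the robot, within 0.3 rad. Lies steady under a press straight down.
- zone_left (a joint): Black concave rocker (44 mm in x, 28 mm wide, two 22 mm halves) in the top of the preheater in front of its left zone. Rad: 0 = off (near half level, far, +x half with a small rib up at 0.32 rad), 0.32 = on (far half level, 4 mm above the housing). Hinged across its middle, along the preheater's y. Stays where left; pressing the far half 10 to 20 mm from the hinge takes 2 to 5 N.
- zone_left_on (a point): Middle of the upper face of the far half of the left zone rocker, the half to press for on. 11 mm from the hinge line (towards +x of the preheater); 7.5 mm above the housing's top when off, 4 mm when on. Its axes turn with the rocker; off = parallel to the preheater.
- zone_middle (a joint): Black concave rocker (44 mm in x, 28 mm wide, two 22 mm halves) in the top of the preheater in front of its middle zone. Rad: 0 = off (near half level, far, +x half with a small rib up at 0.32 rad), 0.32 = on (far half level, 4 mm above the housing). Hinged across its middle, along the preheater's y. Stays where left; pressing the far half 10 to 20 mm from the hinge takes 2 to 5 N.
- zone_middle_on (a point): Middle of the upper face of the far half of the middle zone rocker, the half to press for on. 11 mm from the hinge line (towards +x of the preheater); 7.5 mm above the housing's top when off, 4 mm when on. Its axes turn with the rocker; off = parallel to the preheater.
- zone_right (a joint): Black concave rocker (44 mm in x, 28 mm wide, two 22 mm halves) in the top of the preheater in front of its right zone. Rad: 0 = off (near half level, far, +x half with a small rib up at 0.32 rad), 0.32 = on (far half level, 4 mm above the housing). Hinged across its middle, along the preheater's y. Stays where left; pressing the far half 10 to 20 mm from the hinge takes 2 to 5 N.
- zone_right_on (a point): Middle of the upper face of the far half of the right zone rocker, the half to press for on. 11 mm from the hinge line (towards +x of the preheater); 7.5 mm above the housing's top when off, 4 mm when on. Its axes turn with the rocker; off = parallel to the preheater.
- start (a joint): Round white start button, 28 mm across, standing 9 mm above the handset's top. Value in m: 0 = out, 0.005 = fully in (5 N); springs back out when let go.
- start_top (a point): Centre of the start button's top face, 45 mm above the table when out. Axes as the handset's.
- stop (a joint): Square white stop key, 18 x 18 mm, standing 9 mm above the handset's top, not to be pressed. Value in m: 0 = out, 0.005 = in.
- stop_top (a point): Centre of the stop key's top face, 45 mm above the table.
- flux_bottle: Small bottle, 40 mm across, 85 mm high, loose; origin: centre of the underside. Leave alone.
- tip_cleaner: Round dish of brass wool, 72 mm across, 41 mm high, loose; origin: centre of the underside. Leave alone.
- screwdriver: Screwdriver, 160 mm long, lying in front of the preheater, loose; it lies along its x. Leave alone.
- solder_reel: Steel reel, 56 mm across, 34 mm high, loose; origin: centre of the underside. Leave alone.
Things that resemble listed ones, but are neither listed nor needed, are in the scene too. Leave any orange look-alike of the power_box alone. Several things look just like the handset: the one meant starts farthest to the robot's right.

How it is judged (in metres and radians):
On the way, in this order (a step that is already met when the one before it is completed fails the run):
1. the mains rocker is tipped on (value of joint mains above 0.25 rad), for 0.1 s.
2. the rocker of the zone under the circuit board is tipped on (((y of board in the frame of preheater above 0.0575 m and value of joint zone_left above 0.25 rad) or (y of board in the frame of preheater between -0.0575 and 0.0575 m and value of joint zone_middle above 0.25 rad) or (y of board in the frame of preheater below -0.0575 m and value of joint zone_right above 0.25 rad))), for 0.1 s.
3. the round start button is pressed in (value of joint start above 0.004 m), for 0.04 s.
At the end, for the whole second after the job is handed in: The mains rocker and the rocker of the zone under the circuit board are on (over 0.25 of 0.32 rad), the other two zone rockers are off (under 0.12 rad), start and stop are out (under 1 mm), the handset lies within 20 mm and the board within 15 mm of where they were, at rest (value of joint mains above 0.25 rad and ((y of board in the frame of preheater above 0.0575 m and value of joint zone_left above 0.25 rad) or (y of board in the frame of preheater between -0.0575 and 0.0575 m and value of joint zone_middle above 0.25 rad) or (y of board in the frame of preheater below -0.0575 m and value of joint zone_right above 0.25 rad)) and not ((y of board in the frame of preheater below 0.0575 m and value of joint zone_left above 0.12 rad) or (y of board in the frame of preheater above 0.0575 m and value of joint zone_middle above 0.12 rad) or (y of board in the frame of preheater below -0.0575 m and value of joint zone_middle above 0.12 rad) or (y of board in the frame of preheater above -0.0575 m and value of joint zone_right above 0.12 rad)) and value of joint each of start, stop below 0.001 m and distance of handset from where it was at the start of the episode below 0.02 m and distance of board from where it was at the start of the episode below 0.015 m and linear speed of handset below 0.01 m/s); the robot touches nothing.
It fails at once if a zone rocker is tipped on (over 0.12 rad) before the mains is on, or that of a zone without the circuit board at any time ((value of joint mains below 0.2 rad and value of joint zone_left above 0.12 rad) or (value of joint mains below 0.2 rad and value of joint zone_middle above 0.12 rad) or (value of joint mains below 0.2 rad and value of joint zone_right above 0.12 rad) or (y of board in the frame of preheater below 0.0575 m and value of joint zone_left above 0.12 rad) or (y of board in the frame of preheater above 0.0575 m and value of joint zone_middle above 0.12 rad) or (y of board in the frame of preheater below -0.0575 m and value of joint zone_middle above 0.12 rad) or (y of board in the frame of preheater above -0.0575 m and value of joint zone_right above 0.12 rad)).
It fails at once if start is pressed (over 1.5 mm) before the mains and the rocker of the board's zone are on ((value of joint start above 0.0015 m and value of joint mains below 0.2 rad) or (value of joint start above 0.0015 m and not ((y of board in the frame of preheater above 0.0575 m and value of joint zone_left above 0.2 rad) or (y of board in the frame of preheater between -0.0575 and 0.0575 m and value of joint zone_middle above 0.2 rad) or (y of board in the frame of preheater below -0.0575 m and value of joint zone_right above 0.2 rad)))).
It fails at once if the stop key is pressed (over 1.5 mm) (value of joint stop above 0.0015 m).
It fails at once if the handset is lifted, tipped or shoved (10 mm up, 0.2 rad, 30 mm away), or the board or a cover plate is lifted or shifted (10 mm up, 20 mm away) (height (world z) of handset above 0.01 m or angle between handset's own z axis and vertical above 0.2 rad or distance of handset from where it was at the start of the episode above 0.03 m or distance of any of board, cover_a, cover_b from where it was at the start of the episode above 0.02 m or height (world z) of any of board, cover_a, cover_b above 0.065 m).
It fails at once if another thing on the bench is shifted (over 30 mm) (distance of any of flux_bottle, tip_cleaner, screwdriver, solder_reel from where it was at the start of the episode above 0.03 m).
It also fails if it takes over 54 s, if anything falls off the work surface, if the arm or the gripper's body presses on something with over 40 N, if the wrist force passes 120 N, or if a joint passes its speed limit or range.

ROBOT

A 6-joint arm with a two-finger parallel gripper is mounted at the origin on the work surface. World frame = base frame: x ahead of the robot, y to its left, z up, the work surface at z = 0. Lengths are in mm, angles in degrees, forces in N, time in s.
With the tool pointing down it reaches from about 325 to 850 mm from the base axis. Payload 4.4 kg.
Tool frame: the origin (TCP) lies on the centre line of the jaws, within the pads' length; the fingertips stand 8 mm ahead of it and the grasp point (between the pads) lies 11 mm behind it; z points along the fingers, y is the line along which they close (so a half turn about z gives the same grasp; the last joint's range is limited). The gripper opens to 94 mm and grips with 3 to 60 N. Pads are 16 mm wide; open, the fingers measure 119 mm over their backs; the gripper's body (75 mm by 177 mm) begins 78 mm behind the grasp point.
Start: joints at [63.398, 11.837, 88.321, -0, 79.842, -8.623], TCP at [177.498, 546.92, 213.447] pointing down, gripper open.
Joint ranges: [-156.59, 156.59], [-49.26, 127.26], [12.9, 141.05], [-63.56, 243.56], [4.71, 150.69], [-161.64, 161.64]. Speed limits (degrees/s): [159.86, 159.86, 180, 180, 180, 180].

INTERFACE

Orientations are given as [roll, pitch, yaw] about the fixed x, y, z axes, in that order (R = Rz(yaw) Ry(pitch) Rx(roll)).
In Python, from cell import sense, grab_frame, camera_info, sign_off gives the robot as it stands. The module is installed in compiled form; this text tells all that it offers.
- The arm moves only by the shell command python3 -m creep 'ROWS' [FORCE]. ROWS is JSON, a list of rows, each a list of 3 entries, a list of its own where there are three numbers: the shift along the tool's x, y, z in cm, then the turn, a rotation vector about the tool's x, y, z in degrees, then the opening, from -1 (shut) to 1 (fully open). A call has 1 to 12 rows; each row is the pose to reach, as a shift and turn from the pose commanded when the call began, along the tool's axes at that moment; what a row does not reach only later rows make up. A row lasts 1/8 s, in which the tool goes at most 62.5 mm and 10.7 degrees, less where a joint would pass 70% of its speed; a pose out of reach is approached as far as the arm can. A call with a gripper value outside its range is refused whole. The fingers move at their own pace and stop on an object; FORCE is the grip in N (left out, the last holds). Time passes only in rows, so rows that repeat a pose let the fingers close. It gives the time, the measured TCP pose, the force, the opening and the grip force at its end, in the units of the state.
- sense(): the state, without advancing time (a new reading comes with each control period).
- grab_frame(name): name is "scene" or "top" or "wrist"; returns the picture (400x640x3 uint8, red, green, blue); there is no depth.
- camera_info(name): a dict with "camera_matrix" (3x3 intrinsics, pixels), "R" (3x3) and "t" (3): a world point X has camera coordinates R X + t. Camera axes: x right, y down, z forward; pixel columns grow to the right and rows downward; lengths in mm; the calibration is good to about 2 mm. A picture is of the moment at which its call begins: read the wrist's pose just before it. camera_info takes no time and is no camera call; for the wrist camera it gives the pose at the moment of the call.
- sign_off(): hands the job in; it is judged then, once.
The state is a dict: "t": time; "joint_pos": joint angles; "dq": joint speeds; "effort": joint torques, N m; "tcp_pos": TCP position; "tool_rot": TCP orientation; "force": force on the tool from outside, world axes, zero at the start; "wrist_torque": the same for the moment, N m; "grip_width": finger opening in mm; "finger_force": force on a finger pad.
Only numpy, scipy, OpenCV 4.12 (cv2) and the standard library are available. Lean on these libraries where they do the work, as an engineer would, in place of code of your own. Each camera call takes 0.05 s, during which the arm holds its last target. There are 200 camera calls.

## Working session

There is one attempt and no reset: what is moved stays moved. The work goes in short steps, Python scripts to look and compute and a shell command to move; the robot and the scene stay as the last step left them, time stands still between calls to the robot, and variables do not carry over. Pictures are saved under pics/ and viewed, at most 10 in all, crops included, and the job is handed in when it is done.

```bash
mkdir -p pics; python3 - <<'E'
from cell import *
import cv2
for n in ("scene","top"):
    cv2.imwrite(f"pics/{n}0.png",grab_frame(n)[:,:,::-1])
    c=camera_info(n);print(n,c["camera_matrix"],c["R"],c["t"])
s=sense();print(s["t"],s["tcp_pos"],s["tool_rot"],s["grip_width"],s["force"])
E
```

```text
scene [[380.63763532   0.         323.4919616 ]
 [  0.         380.63763532 196.00988823]
 [  0.           0.           1.        ]] [[ 0.40665596  0.91342225  0.01705048]
 [ 0.75206118 -0.32410522 -0.57389877]
 [-0.51868576  0.24620236 -0.81874873]] [-267.56043894 -317.05497041 1318.18930447]
top [[471.96305042   0.         318.85887931]
 [  0.         471.96305042 195.35987597]
 [  0.           0.           1.        ]] [[-0.02466603 -0.99925563 -0.02966107]
 [-0.99190075  0.02816087 -0.12385422]
 [ 0.12459731  0.02636585 -0.99185702]] [  80.06633403  511.35849694 1212.78076274]
0.1 [177.19947311 546.28298684 212.40289743] [-1.79884339e+02 -1.57894249e-02  1.62020941e+02] 94.28328486318902 [ 0.11048612  0.50165459 -0.25445042]
```

View pics/top0.png

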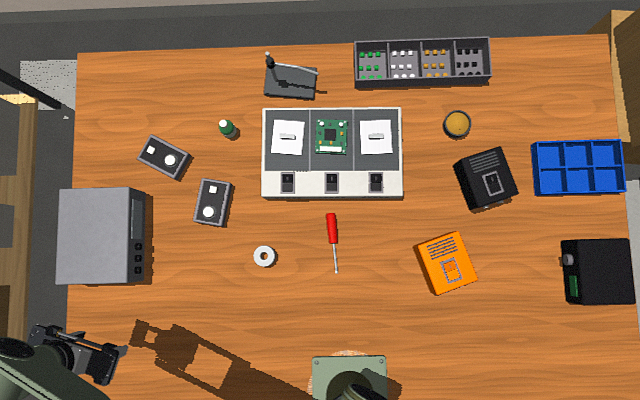

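View pics/scene0.png

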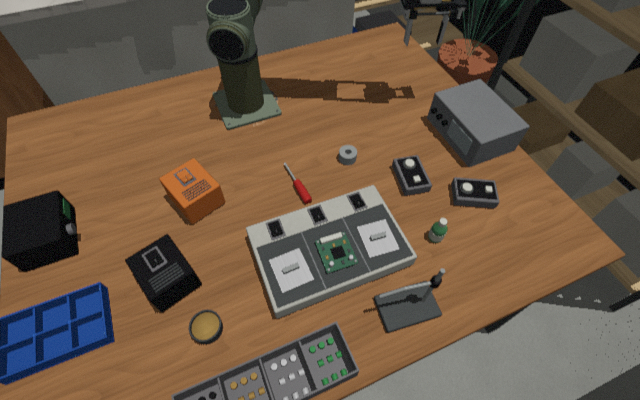

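The top view shows these positions:
- **Board:** at (332,136), on the middle zone, so I need the middle rocker at (332,182).
- **Power box:** the black one at (485,180). The orange look-alike is at (446,263).
- **Handset:** there are two candidates, at (213,202) and (165,157). The one at (213,202) is farther to the robot's right (image right) and its yaw is small, so it's the one meant. I'll confirm it in enlarged crops.

```bash
python3 - <<'E'
import cv2,numpy as np
i=cv2.imread("pics/top0.png")
a=cv2.resize(i[140:230,135:245],None,fx=5,fy=5,interpolation=cv2.INTER_CUBIC)   #550x450
cv2.imwrite("pics/c1.png",a)
b=cv2.resize(i[100:215,255:525],(270*29//10,115*29//10),interpolation=cv2.INTER_CUBIC)
cv2.imwrite("pics/c2.png",b)
E
```

```text
(no output)
```

View pics/c1.png

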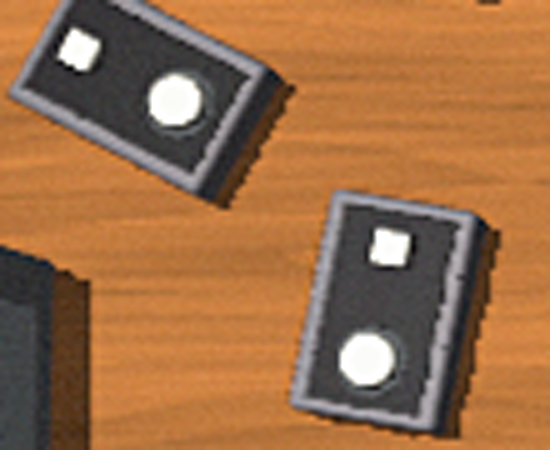

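View pics/c2.png

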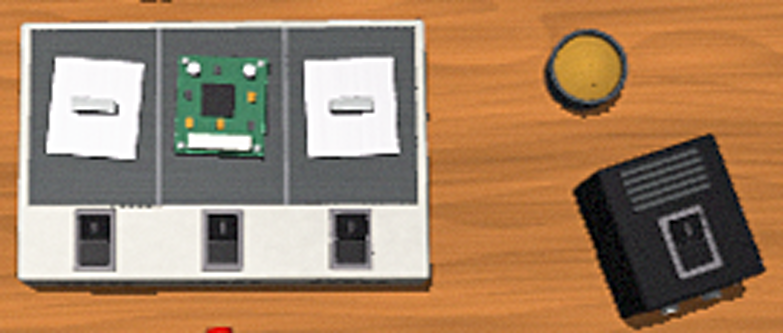

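The crops confirm the layout. The lower-right handset has its start button at crop (367,359) and stop key at (389,247). The middle rocker frame is at crop (222,240), and the mains frame corners are (660,217), (702,207), (720,268) and (678,279). Next I'll backproject these.

```bash
cat > h.py <<'E'
import numpy as np
from cell import *
from scipy.spatial.transform import Rotation as Ro
def bp(c,u,v,z):
    R=np.array(c["R"]);t=np.array(c["t"]);K=np.array(c["camera_matrix"])
    d=R.T@np.linalg.solve(K,[u,v,1]);o=-R.T@t
    return o+d*(z-o[2])/d[2]
def proj(c,X):
    p=np.array(c["camera_matrix"])@(np.array(c["R"])@np.array(X)+np.array(c["t"]));return p[:2]/p[2]
def rel(X):
    "shift in tool axes, cm, from measured tcp"
    s=sense();R=Ro.from_euler("xyz",s["tool_rot"],degrees=True)
    return R.inv().apply(np.array(X)-s["tcp_pos"])/10
E
python3 - <<'E'
from h import *
c=camera_info("top")
f=lambda u,v,k,ox,oy,z:bp(c,ox+(u+.5)/k-.5,oy+(v+.5)/k-.5,z)
st=f(367,359,5,135,140,45);sp=f(389,247,5,135,140,45)
print("start",st,"stop",sp,"yaw",np.degrees(np.arctan2(*(sp-st)[1::-1])),np.linalg.norm(sp-st))
l,m,r=[f(u,v,2.9,255,100,56) for u,v in((94,240),(222,240),(350,239))]
print("zones",l,m,r,np.linalg.norm(l-r));d=l-r;print("yaw pre",np.degrees(np.arctan2(-d[0],d[1])))
q=[f(u,v,2.9,255,100,91) for u,v in((660,217),(702,207),(720,268),(678,279))]
mc=np.mean(q,0);d=q[0]+q[1]-q[2]-q[3];print("mains",mc,np.degrees(np.arctan2(d[1],d[0])))
w=camera_info("wrist");s=sense();R=Ro.from_euler("xyz",s["tool_rot"],degrees=True)
print("wristcam in tool",R.inv().apply(-np.array(w["R"]).T@w["t"]-s["tcp_pos"]),R.inv().as_matrix()@np.array(w["R"]).T)
E
```

```text
start [477.68578441 357.79616025  45.        ] stop [536.65147606 346.38942466  45.        ] yaw -10.948462707805362 60.058857873951304
zones [546.6858789  147.78409021  56.        ] [543.32938576  32.91247197  56.        ] [540.89420232 -81.3523709   56.        ] 229.20964492388967
yaw pre -1.4479056779850705
mains [ 523.90930906 -369.48827609   91.        ] 12.140756120769481
wristcam in tool [  69.84227793   -0.91053894 -171.12540502] [[-1.23898365e-03 -9.71340117e-01 -2.37690644e-01]
 [ 9.99999200e-01 -1.14298315e-03 -5.41701059e-04]
 [ 2.54499569e-04 -2.37691126e-01  9.71340756e-01]]
```

```bash
python3 -c "
from h import *
print(rel([470,150,215]),rel([538.0,-366.5,215]), sense()['tool_rot'])"
```

```text
[-40.08225906 -28.65585751  -0.21291004] [-62.49298327 -75.68472164  -0.12415048] [-1.79884339e+02 -1.57894249e-02  1.62020941e+02]
```

```bash
python3 -m creep '[[[-20,-14.3,-0.2],[0,0,-9],-1],[[-40.1,-28.7,-0.2],[0,0,-18],-1],[[-40.1,-28.7,-0.2],[0,0,-24],-1],[[-40.1,-28.7,-0.2],[0,0,-30],-1],[[-40.1,-28.7,-0.2],[0,0,-30],-1],[[-40.1,-28.7,-0.2],[0,0,-30],-1],[[-40.1,-28.7,-0.2],[0,0,-30],-1],[[-40.1,-28.7,-0.2],[0,0,-30],-1],[[-40.1,-28.7,-0.2],[0,0,-30],-1],[[-40.1,-28.7,-0.2],[0,0,-30],-1]]' 20; python3 -c "
from h import *
print(rel([538.0,-366.5,150]), sense()['tool_rot'])"
```

```text
t: 1.35
tcp_pos: [469.6, 150.3, 214.9]
tool_rot: [180.0, -0.1, -168.0]
force: [-0.6, -0.2, -0.2]
grip_width: 0.7
finger_force: 0.0
[  4.031389   -51.98025686   6.45592036] [ 1.79957438e+02 -8.74735883e-02 -1.68018106e+02]
```

```bash
python3 -m creep '[[[4,-52,0],[0,0,0],-1],[[4,-52,0],[0,0,0],-1],[[4,-52,0],[0,0,0],-1],[[4,-52,0],[0,0,0],-1],[[4,-52,0],[0,0,0],-1],[[4,-52,0],[0,0,0],-1],[[4,-52,0],[0,0,0],-1],[[4,-52,0],[0,0,0],-1],[[4,-52,0],[0,0,0],-1],[[4,-52,4],[0,0,0],-1],[[4,-52,6.4],[0,0,0],-1],[[4,-52,6.4],[0,0,0],-1]]'; python3 - <<'E'
from h import *
import cv2
c=camera_info("wrist");i=grab_frame("wrist")[:,:,::-1].copy()
print(sense()["tcp_pos"],sense()["tool_rot"],sense()["t"])
s=sense()
print(proj(c,[523.9,-369.5,91]),proj(c,[538,-366.5,96]),proj(c,np.array(s["tcp_pos"])-[0,0,8]))
cv2.imwrite("pics/w1.png",i)
E
```

```text
t: 2.85
tcp_pos: [538.6, -363.2, 148.3]
tool_rot: [179.7, -0.2, -167.8]
force: [0.2, 0.6, 0.3]
grip_width: 0.3
finger_force: 0.0
[ 539.72545601 -364.42835487  150.50713862] [ 1.79865154e+02 -8.12334352e-02 -1.67839153e+02] 2.9
[318.17114768 197.568785  ] [318.15248329 220.77859167] [320.71494817 250.30926387]
```

View pics/w1.png

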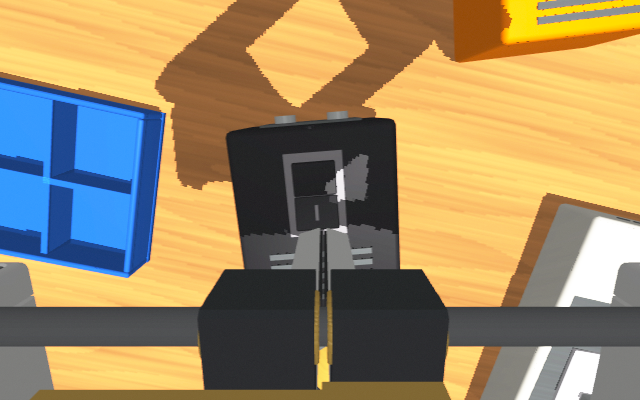

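The wrist view shows the mains rocker frame with corners (283,155), (340,150), (347,232) and (291,236). The centre is about (315,193), 3-4 px from the prediction. The fingertips are at about (322,232), above the far half.

```bash
python3 - <<'E'
from h import *
c=camera_info("wrist")
q=[bp(c,u,v,91) for u,v in((283,155),(340,150),(347,232),(291,236))]
h=np.mean(q,0);d=q[3]+q[2]-q[0]-q[1];a=np.arctan2(d[1],d[0])
print(h,np.degrees(a),bp(c,317,196,95))
T=h+13*np.array([np.cos(a),np.sin(a),0]);T[2]=102;print(T,rel(T),sense()["tcp_pos"])
E
```

```text
[ 523.90252828 -373.11226487   91.        ] 16.94100923025724 [ 523.82530634 -371.93404202   95.        ]
[ 536.33839679 -369.32423446  102.        ] [ 0.4273627  -0.41866744  4.85035274] [ 539.72545601 -364.42835487  150.50713862]
```

```bash
python3 -m creep '[[[0.2,-0.2,2],[0,0,-3],-1],[[0.2,-0.2,3.6],[0,0,-3],-1],[[0.2,-0.2,4.0],[0,0,-3],-1],[[0.2,-0.2,4.3],[0,0,-3],-1],[[0.2,-0.2,4.5],[0,0,-3],-1],[[0.2,-0.2,4.7],[0,0,-3],-1],[[0.2,-0.2,4.7],[0,0,-3],-1]]'
```

```text
t: 3.78
tcp_pos: [538.8, -369.3, 105.1]
tool_rot: [-179.9, 0.1, -165.0]
force: [0.7, 2.1, 1.9]
grip_width: 0.7
finger_force: 1.2
```

```bash
python3 -m creep '[[[0,0,0.1],[0,0,0],-1],[[0,0,0.2],[0,0,0],-1],[[0,0,0.3],[0,0,0],-1],[[0,0,0.3],[0,0,0],-1]]'
```

```text
t: 4.28
tcp_pos: [538.4, -369.6, 102.3]
tool_rot: [-179.9, 0.0, -165.0]
force: [1.8, 2.2, 4.0]
grip_width: 1.0
finger_force: 2.4
```

```bash
python3 -m creep '[[[0,0,0.1],[0,0,0],-1],[[0,0,0.2],[0,0,0],-1],[[0,0,0.2],[0,0,0],-1]]';python3 -m creep '[[[0,0,0.1],[0,0,0],-1],[[0,0,0.2],[0,0,0],-1],[[0,0,0.2],[0,0,0],-1]]'
```

```text
t: 4.65
tcp_pos: [538.5, -369.6, 102.2]
tool_rot: [-179.9, 0.0, -165.0]
force: [-1.3, 3.8, 11.4]
grip_width: 0.2
finger_force: 6.1
t: 5.03
tcp_pos: [538.5, -369.7, 102.0]
tool_rot: [-179.9, 0.0, -165.0]
force: [-4.1, 5.9, 18.6]
grip_width: 0.5
finger_force: 9.7
```

```bash
python3 -m creep '[[[0,0,-1],[0,0,0],-1],[[0,0,-5.5],[0,0,0],-1],[[2,0,-10],[0,0,0],-1],[[4,0,-11],[0,0,0],-1],[[4,0,-11],[0,0,0],-1]]'; python3 - <<'E'
from h import *
import cv2
i=grab_frame("wrist")[:,:,::-1]
cv2.imwrite("pics/w2.png",cv2.resize(i[100:350,200:450],None,fx=2.2,fy=2.2))
print(rel([556,32.6,215]))
E
```

```text
t: 5.65
tcp_pos: [497.7, -380.0, 207.0]
tool_rot: [180.0, -0.1, -165.1]
force: [-0.0, 0.5, -0.6]
grip_width: 0.3
finger_force: 0.0
[-16.2233038   38.2948012   -0.86157389]
```

View pics/w2.png

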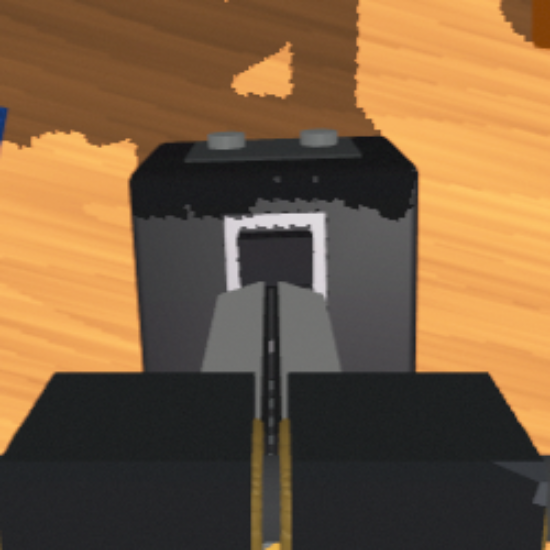

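The mains rocker now shows its near half raised, and it bottomed out with the fingertips at z = 94, so mains is on. Next is the middle rocker.

```bash
python3 -m creep '[[[-16.2,38.3,-0.8],[0,0,8],-1],[[-16.2,38.3,-0.8],[0,0,16.5],-1],[[-16.2,38.3,-0.8],[0,0,16.5],-1],[[-16.2,38.3,-0.8],[0,0,16.5],-1],[[-16.2,38.3,-0.8],[0,0,16.5],-1],[[-16.2,38.3,-0.8],[0,0,16.5],-1],[[-16.2,38.3,-0.8],[0,0,16.5],-1],[[-16.2,38.3,-0.8],[0,0,16.5],-1],[[-16.2,38.3,5],[0,0,16.5],-1],[[-16.2,38.3,8.5],[0,0,16.5],-1],[[-16.2,38.3,8.5],[0,0,16.5],-1],[[-16.2,38.3,8.5],[0,0,16.5],-1]]'; python3 - <<'E'
from h import *
import cv2
c=camera_info("wrist");s=sense();i=grab_frame("wrist")[:,:,::-1]
print(proj(c,[543.3,32.9,56]),proj(c,[556.2,32.4,60]),s["tcp_pos"],s["tool_rot"])
cv2.imwrite("pics/w3.png",i)
E
```

```text
t: 7.2
tcp_pos: [557.1, 31.7, 122.9]
tool_rot: [-180.0, 0.0, 178.5]
force: [-0.3, 0.4, -0.1]
grip_width: -0.2
finger_force: 0.0
[325.10203099 196.58364743] [324.90364114 216.32562298] [557.0822504   31.68770496 122.91421294] [-1.79988045e+02  2.69039361e-02  1.78474110e+02]
```

View pics/w3.png

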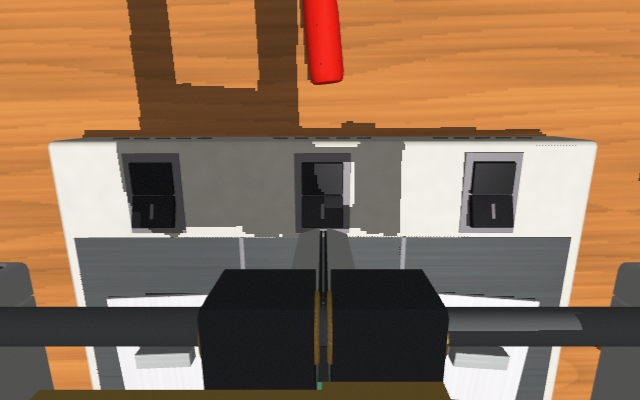

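The middle rocker frame spans (294..351, 153..231), centred at about (322,193). The fingertips are lined up with it in y and need to come about 2.5 mm back towards the robot.

```bash
python3 -m creep '[[[0.25,0,2.5],[0,0,0],-1],[[0.25,0,4.2],[0,0,0],-1],[[0.25,0,4.7],[0,0,0],-1],[[0.25,0,5.1],[0,0,0],-1],[[0.25,0,5.4],[0,0,0],-1],[[0.25,0,5.6],[0,0,0],-1],[[0.25,0,5.8],[0,0,0],-1],[[0.25,0,5.8],[0,0,0],-1]]'; python3 -m creep '[[[0,0,0.1],[0,0,0],-1],[[0,0,0.2],[0,0,0],-1],[[0,0,0.3],[0,0,0],-1],[[0,0,0.3],[0,0,0],-1]]'
```

```text
t: 8.25
tcp_pos: [555.4, 32.3, 67.1]
tool_rot: [-180.0, 0.1, 178.5]
force: [-3.4, -0.0, 13.2]
grip_width: 0.9
finger_force: 6.4
t: 8.75
tcp_pos: [555.5, 32.3, 66.9]
tool_rot: [-180.0, 0.1, 178.6]
force: [-10.4, -0.7, 28.4]
grip_width: 0.6
finger_force: 14.0
```

```bash
python3 -m creep '[[[0,0,-1],[0,0,0],-1],[[0,0,-6],[0,0,0],-1],[[1,3,-10],[0,0,0],-1],[[8.5,32.4,-11],[0,0,9.5],-1],[[8.5,32.4,-11],[0,0,9.5],-1],[[8.5,32.4,-11],[0,0,9.5],-1],[[8.5,32.4,-11],[0,0,9.5],-1],[[8.5,32.4,-11],[0,0,9.5],-1],[[8.5,32.4,-11],[0,0,9.5],-1],[[8.5,32.4,-5],[0,0,9.5],-1],[[8.5,32.4,-5],[0,0,9.5],-1],[[8.5,32.4,-5],[0,0,9.5],-1]]'; python3 - <<'E'
from h import *
import cv2
c=camera_info("wrist");s=sense();i=grab_frame("wrist")[:,:,::-1]
print(proj(c,[477.7,357.8,45]),proj(c,[536.6,346.4,45]),s["tcp_pos"],s["tool_rot"])
cv2.imwrite("pics/w4.png",i)
E
```

```text
t: 10.25
tcp_pos: [478.1, 357.8, 112.2]
tool_rot: [-180.0, 0.0, 168.9]
force: [-0.3, -0.2, 1.1]
grip_width: 0.4
finger_force: 0.0
[324.02137209 215.08637232] [324.19606328 293.52186632] [478.13438742 357.81839963 112.23688642] [-1.79999307e+02  1.49478494e-02  1.68947754e+02]
```

View pics/w4.png

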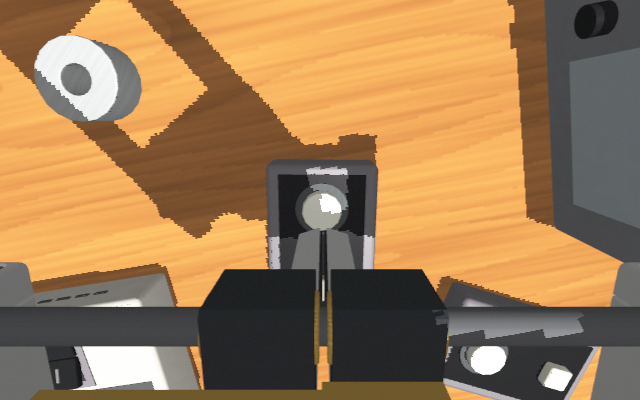

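The start button is at about (322,209), roughly 4 mm nearer the robot than predicted. The stop key is well clear beyond the fingers. I'll correct and press.

```bash
python3 -m creep '[[[0.4,-0.1,3],[0,0,0],-1],[[0.4,-0.1,5],[0,0,0],-1],[[0.4,-0.1,5.7],[0,0,0],-1],[[0.4,-0.1,6.1],[0,0,0],-1],[[0.4,-0.1,6.4],[0,0,0],-1],[[0.4,-0.1,6.6],[0,0,0],-1],[[0.4,-0.1,6.7],[0,0,0],-1],[[0.4,-0.1,6.7],[0,0,0],-1]]'
```

```text
t: 11.3
tcp_pos: [473.6, 358.2, 48.0]
tool_rot: [-180.0, 0.0, 169.1]
force: [-7.0, -5.7, 17.6]
grip_width: 0.9
finger_force: 8.7
```

```bash
python3 -m creep '[[[0,0,-0.5],[0,0,0],-1],[[0,0,-2],[0,0,0],-1],[[0,0,-8],[0,0,0],-1],[[0,0,-15],[0,0,0],-1],[[0,10,-17],[0,0,0],-1],[[10,20,-17],[0,0,0],-1],[[10,20,-17],[0,0,0],-1],[[10,20,-17],[0,0,0],-1],[[10,20,-17],[0,0,0],-1],[[10,20,-17],[0,0,0],-1]]'; python3 - <<'E'
from h import *
import cv2
i=grab_frame("top")[:,:,::-1]
cv2.imwrite("pics/t2.png",cv2.resize(i[100:240,190:525],None,fx=2.35,fy=2.35,interpolation=cv2.INTER_CUBIC))
E
```

```text
t: 12.55
tcp_pos: [413.5, 573.6, 214.6]
tool_rot: [180.0, 0.0, 169.0]
force: [0.6, 0.2, -0.7]
grip_width: 0.4
finger_force: 0.0
```

View pics/t2.png

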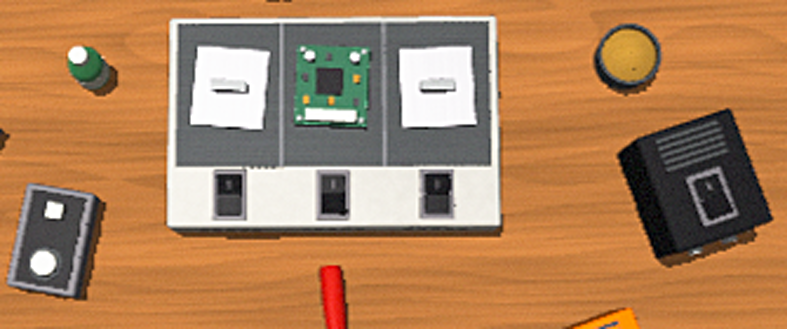

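The middle rocker (333,195) and the mains rocker (712,197) look different from the rockers still off. Their light halves have swapped, so both are on. The left and right rockers, the board, the covers and the handset haven't changed.

```bash
python3 -c "
from cell import sign_off
print(sign_off())"
```

```text
the job is handed in; nothing more can be done
None
```

I tipped the mains rocker on, then the middle zone's rocker (the one in front of the board), then pressed and released the start button, and handed the job in at about 12.6 s; the hand-in returned no verdict.

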